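# Tip the bulbs from the potting scoop into the trough

## Robot

A 6-joint arm with a two-finger parallel gripper is mounted at the origin on the work surface. World frame = base frame: x ahead of the robot, y to its left, z up, the work surface at z = 0. Lengths are in mm, angles in rad, forces in N, time in s.
With the tool pointing down it reaches from about 400 to 925 mm from the base axis. Payload 12.5 kg.
Tool frame: the origin (TCP) lies on the front face of the gripper's body, between the roots of the fingers; the fingertips stand 78 mm ahead of it and the grasp point (between the pads) lies 59 mm ahead of it (env.nose_length is the distance from the TCP to the fingertips, in mm); z points along the fingers, y is the line along which they close (so a half turn about z gives the same grasp; the last joint's range is limited). The gripper opens to 95 mm and grips with 3 to 60 N. Pads are 20 mm wide; open, the fingers measure 119 mm over their backs; the gripper's body (75 mm by 180 mm) begins 59 mm behind the grasp point.
Start: joints at [-1.268, 0.491, 1.559, -0, 1.092, -0.106], TCP at [248.465, -573.501, 292.261] pointing down, gripper open.
Joint ranges: [-3.1, 3.1], [-0.84, 2.19], [0.05, 2.79], [-1.13, 4.28], [0.06, 2.93], [-2.69, 2.69]. Speed limits (rad/s): [2.22, 2.22, 2.79, 3.14, 3.14, 3.14].

## Interface

Orientations are given as [roll, pitch, yaw] about the fixed x, y, z axes, in that order (R = Rz(yaw) Ry(pitch) Rx(roll)).
In Python, from cell import env gives the robot as it stands.
- The arm moves only by the tool jog_arm, never from a script. Its argument "motion" is a list of rows, each a list of 7 numbers: the turn, a rotation vector about the tool's x, y, z in degrees, then the shift along the tool's x, y, z in mm, then the finger opening in mm, from 0 to 95.1. In form: [[wx, wy, wz, x, y, z, hand], ...]. A call has 1 to 10 rows; each row shifts and turns the commanded pose from where the row before left it, along the tool's axes as they then stand; what a row does not reach is not made up. A row lasts 1/8 s, in which the tool goes at most 62.5 mm and 10.7 degrees, less where a joint would pass 70% of its speed; a pose out of reach is approached as far as the arm can. A call is refused whole if a number of a shift passes 62.5 or a number of a turn 10.7, either way. A call with a gripper value outside its range is refused whole. The fingers move at their own pace and stop on an object; the grip force is fixed at half the most. Time passes only in rows, so rows that do not move let the fingers close. It gives the time, the measured TCP pose, the force, the opening and the grip force at its end, in the units of the state.
- env.state(): the state, without advancing time (a new reading comes with each control period).
- env.read_camera(name): name is "scene" or "top"; returns a dict with "color" (400x640x3 uint8, red, green, blue), "z_map" (400x640 float32, mm along the optical axis (not along the pixel's ray), 0 where there is no reading), "camera_matrix" (3x3 intrinsics, pixels), "world_to_cam" (4x4, takes a point from world to camera coordinates). Camera axes: x right, y up, looking along -z (the intrinsics and any distortion apply to the point x, -y, -z); pixel columns grow to the right and rows downward; lengths in mm; the calibration is good to about 2 mm. A picture is of the moment at which its call begins.
- env.job_done(): hands the job in; it is judged then, once.
Trained networks look in the newest picture that a camera, given by its name, has taken for a name from the list of things; names that differ only in an ending like _2 or _b are one class to them, and where a whole thing is asked for, a point or a joint stands for the part that bears it (a point fixed in the world has none). Each returns a list of dicts, best first, with "score" (0 to 1); they miss things now and then, are a little off and sometimes report something else, mostly with a low value. They report only what shows in the picture. A call takes as long as a camera call. They do not tell look-alikes from the thing itself.
- env.recognise(camera, thing): "location" ([column, row] in pixels, amid what is visible of it).
The state is a dict: "t": time; "joints": joint angles; "qvel": joint speeds; "tau": joint torques, N m; "eef_pos": TCP position; "tcp_rot": TCP orientation; "ft_force": force on the tool from outside, world axes, zero at the start; "moment": the same for the moment, N m; "opening": opening from 0.0 (shut) to 1.0 (fully open); "grip_force": force on a finger pad.
Only numpy, scipy, OpenCV 4.12 (cv2) and the standard library are available. Lean on these libraries where they do the work, as an engineer would, in place of code of your own. Each camera call takes 0.05 s, during which the arm holds its last target. There are 200 camera calls.

## Task

Pick up the open-fronted metal potting scoop by its wooden handle, carry it with its two flower bulbs still in it to the rectangular wooden planting trough (not the round clay pot), and tip both bulbs out over the scoop's open edge from close above the trough, without touching the bulbs with the gripper or letting them fall hard. Then set the empty scoop down flat on the shelf again, about where it stood.

Things in the scene. Friction and masses are not known exactly. Their poses are not given: they have to be found in the camera images.
- scoop: Loose dark steel pan 120 x 120 mm, 0.25 kg; origin: centre of its underside, z up. Floor and lips 3 mm thick. Open edge at its x = -60 mm, roughly facing the robot; side lips 33 mm, rear lip 36 mm high. Wooden handle: level bar from x = 60 to 150 mm, 18 mm wide (y), 24 mm high, centre line 32 mm above the underside; grip it across its width from above, near x = 105 mm. Starts flat on the shelf.
- bulb_a: Loose brown flower bulb, 36 mm across, 44 mm tall, pointed top, flat base 14 mm across, 25 g. Origin on its axis 18 mm above the base. Stands upright in the scoop, safe while the pan is within 15 degrees of level; tipping the open edge down by about 55 degrees surely rolls it out.
- bulb_b: The second bulb, the same as bulb_a, standing beside it in the scoop.
- trough: Fixed open-topped rectangular wooden trough, 220 mm long (its x, roughly pointing away from the robot) x 170 mm wide (y) x 65 mm high, walls and floor 6 mm thick. Origin: centre of its underside, z up. Scoop, trough and a round clay pot (164 mm across, 75 mm high, not to be used) stand side by side, about 280 mm apart, in any order.
Things that resemble listed ones, but are neither listed nor needed, are in the scene too. What is shaped like the scoop but pink is not meant. What is shaped like the bulb_a but blue is not meant.

How it is judged (in metres and radians):
On the way, in this order (a step that is already met when the one before it is completed fails the run):
1. the scoop is lifted about level, at least 50 mm, with both bulbs in it (height (world z) of scoop above 0.05 m and angle between scoop's own z axis and vertical below 0.26 rad and x of bulb_a in the frame of scoop between -0.062 and 0.062 m and y of bulb_a in the frame of scoop between -0.06 and 0.06 m and z of bulb_a in the frame of scoop between 0 and 0.05 m and x of bulb_b in the frame of scoop between -0.062 and 0.062 m and y of bulb_b in the frame of scoop between -0.06 and 0.06 m and z of bulb_b in the frame of scoop between 0 and 0.05 m), for 0.2 s.
2. the scoop is tipped open edge down by at least 15 degrees (angle between scoop's own x axis and vertical below 1.309 rad), for 0.1 s.
3. both bulbs are in the trough (x of bulb_a in the frame of trough between -0.105 and 0.105 m and y of bulb_a in the frame of trough between -0.08 and 0.08 m and z of bulb_a in the frame of trough between 0.005 and 0.06 m and x of bulb_b in the frame of trough between -0.105 and 0.105 m and y of bulb_b in the frame of trough between -0.08 and 0.08 m and z of bulb_b in the frame of trough between 0.005 and 0.06 m), for 0.2 s.
At the end, for the whole second after the job is handed in: Both bulbs lie at rest inside the trough (below its rim), and the scoop stands released, at rest and flat on the shelf (within 6 degrees and 12 mm), its pan within 80 mm of where it started (all of step 3 and linear speed of each of bulb_a, bulb_b, scoop below 0.05 m/s and angle between scoop's own z axis and vertical below 0.1 rad and height (world z) of scoop below 0.012 m and distance of scoop from where it was at the start of the episode below 0.08 m); the robot touches nothing.
It fails at once if the gripper touches a bulb (contact force between the fingers and bulb_a above 1 N or contact force between the fingers and bulb_b above 1 N).
It fails at once if a bulb falls hard (faster than 2.5 m/s, a fall of about 0.3 m) (linear speed of any of bulb_a, bulb_b above 2.5 m/s).
It also fails if it takes over 64 s, if anything falls off the work surface, if the arm or the gripper's body presses on something with over 40 N, if the wrist force passes 120 N, or if a joint passes its speed limit or range.

## Working session

There is one attempt and no reset: what is moved stays moved. The work goes in short steps, Python scripts to look and compute and a tool call to move; the robot and the scene stay as the last step left them, time stands still between calls to the robot, and variables do not carry over. Pictures are saved under pics/ and viewed, at most 10 in all, crops included, and the job is handed in when it is done.

Besides the shell and the picture viewer there is one more tool, called after "Call:" as a command line: name --pt "numbers of a row" for each row, then --argument value for the rest. jog_arm: Moves the arm, as the interface text tells. Its arguments: {"type":"object","properties":{"motion":{"type":"array"}},"required":["motion"]}

```bash
mkdir -p pics; cat > h.py <<'E'
import numpy as np, cv2
from cell import env
def world(im):
    z=im["z_map"].astype(float);K=im["camera_matrix"];h,w=z.shape
    u,v=np.meshgrid(np.arange(w),np.arange(h))
    p=np.stack([(u-K[0,2])/K[0,0]*z,-(v-K[1,2])/K[1,1]*z,-z,np.ones_like(z)],-1)
    P=(p@np.linalg.inv(im["world_to_cam"]).T)[...,:3]; P[z==0]=np.nan
    return P
def save(n,c): cv2.imwrite("pics/"+n,cv2.cvtColor(c,cv2.COLOR_RGB2BGR))
E
python3 - <<'E'
from h import *
ims={}
for c in("top","scene"):
    im=env.read_camera(c);P=world(im);ims[c]=im["color"]
    for t in("scoop","bulb_a","trough"):
        for d in env.recognise(c,t):
            u,v=map(int,np.round(d["location"]));print(c,t,round(d["score"],2),u,v,np.round(P[v,u]))
    np.savez(c+".npz",P=P,c=im["color"])
save("all.png",cv2.resize(np.vstack([ims["top"],ims["scene"]]),None,fx=.75,fy=.75,interpolation=cv2.INTER_AREA))
E
```

```text
top scoop 0.72 394 170 [ 502. -295.   -1.]
top bulb_a 0.5 387 170 [ 495. -266.   37.]
top bulb_a 0.48 410 174 [ 483. -335.   39.]
top trough 0.88 303 162 [524.  -7.   3.]
scene scoop 0.95 175 180 [ 268. -505.    0.]
scene scoop 0.77 224 248 [ 554. -285.   43.]
scene bulb_a 0.54 212 232 [ 497. -330.   35.]
scene bulb_a 0.49 239 233 [ 500. -260.   38.]
scene trough 0.81 338 250 [515. -12.   7.]
```

View pics/all.png

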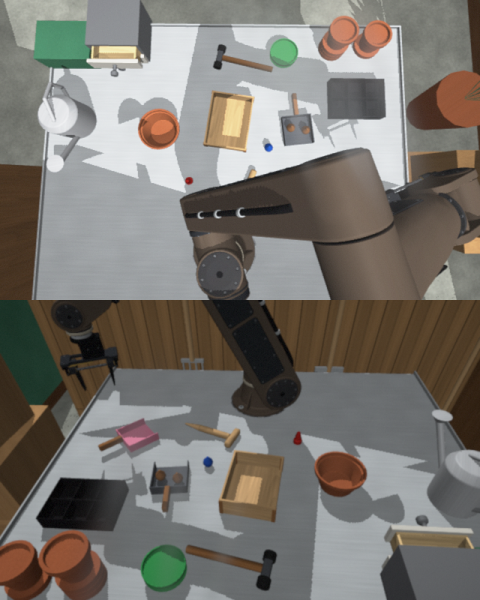

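The top view shows the grey scoop at about (396,170) with two brown bulbs and its handle pointing up to (393,135). The trough is at (305,162) and the clay pot at (211,172). In the scene view there are two scoops: pink at (175,180) and grey steel at (226,240). Grey steel fits the description. The brown bulbs at (212,232) and (239,233) are the right ones; the blue bulb at (277,215) is not. Next I'll confirm this in a crop and measure.

```bash
python3 - <<'E'
from h import *
d=np.load("scene.npz");T=np.load("top.npz")
save("crop.png",np.hstack([cv2.resize(d["c"][180:290,180:290],(400,400)),cv2.resize(T["c"][110:210,350:450],(400,400))]))
def fit(pts): 
    r=cv2.minAreaRect(pts[:,:2].astype(np.float32)); return len(pts),np.round(r[0]),np.round(r[1]),round(r[2],1)
for n,D in(("scene",d),("top",T)):
    P=D["P"].reshape(-1,3);C=D["c"].reshape(-1,3).astype(int)
    box=lambda x0,x1,y0,y1,z0,z1:(P[:,0]>x0)&(P[:,0]<x1)&(P[:,1]>y0)&(P[:,1]<y1)&(P[:,2]>z0)&(P[:,2]<z1)
    m=box(540,720,-360,-220,15,60)&(C[:,0]-C[:,2]>35)
    h=P[m]; l=cv2.fitLine(h[:,:2].astype(np.float32),cv2.DIST_HUBER,0,.01,.01).ravel() 
    print(n,"handle",fit(h),np.round(l,3),"z",np.percentile(h[:,2],[5,50,95]).round())
    print(n,"scoop all",fit(P[box(400,720,-380,-210,15,60)]))
    s=P[box(400,720,-380,-210,20,60)&(C.max(1)-C.min(1)<30)];print(n,"lips",fit(s))
    print(n,"trough rim",fit(P[box(380,680,-130,110,57,72)]),cv2.boxPoints(cv2.minAreaRect(P[box(380,680,-130,110,57,72)][:,:2].astype(np.float32))).round())
    b=P[box(440,580,-360,-220,12,60)&(C[:,0]-C[:,2]>25)&(P[:,0]<535)]
    for s in(b[b[:,1]>-297],b[b[:,1]<-297]): print("bulb",len(s),np.median(s,0).round(),s.min(0).round(),s.max(0).round())
print(env.state())
E
```

```text
scene handle (149, array([ 593., -284.]), array([91., 17.]), 10.5) [ 9.95000e-01  9.50000e-02  5.93131e+02 -2.85194e+02] z [41. 44. 46.]
scene scoop all (1067, array([ 535., -291.]), array([211., 121.]), 6.4)
scene lips (651, array([ 535., -291.]), array([211., 121.]), 6.6)
scene trough rim (987, array([518., -13.]), array([174., 227.]), 81.9) [[ 393.  -83.]
 [ 618. -116.]
 [ 642.   57.]
 [ 418.   89.]]
bulb 50 [ 506. -271.   36.] [ 496. -281.   27.] [ 514. -264.   46.]
bulb 122 [ 499. -327.   32.] [ 487. -343.   13.] [ 507. -315.   48.]
top handle (119, array([ 591., -285.]), array([85., 15.]), 8.7) [ 9.94000e-01  1.07000e-01  5.88604e+02 -2.86146e+02] z [39. 43. 46.]
top scoop all (670, array([ 534., -294.]), array([210., 122.]), 6.8)
top lips (329, array([ 535., -294.]), array([209., 122.]), 6.5)
top trough rim (584, array([518., -16.]), array([173., 222.]), 81.6) [[ 396.  -85.]
 [ 615. -118.]
 [ 641.   53.]
 [ 421.   86.]]
bulb 90 [ 495. -267.   33.] [ 481. -283.   21.] [ 512. -255.   47.]
bulb 76 [ 484. -330.   33.] [ 472. -348.   18.] [ 504. -317.   47.]
{'t': 0.4, 'joints': array([-1.26760258e+00,  4.90974872e-01,  1.55898355e+00, -4.36438685e-05,
        1.09171950e+00, -1.05563320e-01]), 'qvel': array([-0.00053978, -0.00134976, -0.00031675,  0.00022271,  0.00024187,
        0.00235892]), 'tau': array([-2.19133508e-03, -6.11915660e+01, -2.58178014e+01,  6.92198379e-02,
        4.52877826e-02, -8.74051381e-06]), 'eef_pos': array([ 248.44646154, -573.47325491,  292.18559741]), 'tcp_rot': array([-3.14150378e+00,  2.95290277e-05,  4.08777192e-01]), 'ft_force': array([ 0.06398246,  0.33450369, -0.07384092]), 'moment': array([-0.07650193, -0.00039495,  0.03289614]), 'grip_force': 0.0, 'opening': 0.9979085217827137}
```

View pics/crop.png

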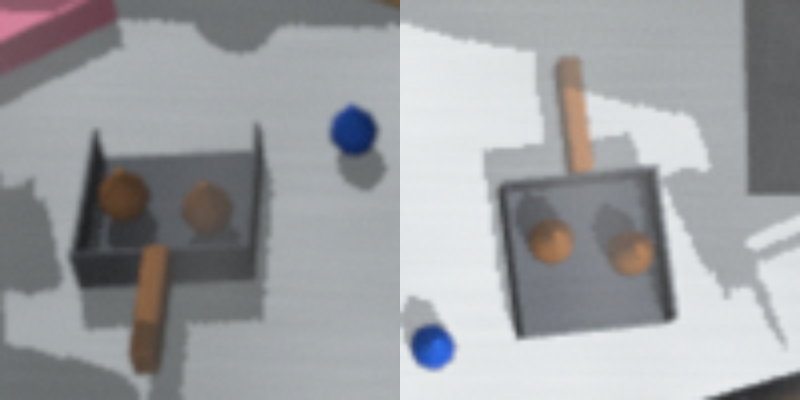

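The crop confirms it: grey steel pan, both brown bulbs upright inside, wooden handle pointing away from the robot. The scoop origin is about (490,-297) with yaw 6.6°, so the grip point is about (594,-285). The trough centre is (518,-14) with yaw about -8°. I'll move above the handle first.

Call:
jog_arm --pt "0 0 8.4 0 0 0 95" --pt "0 0 8.4 0 0 0 95" --pt "0 0 0 47 -31 0 95" --pt "0 0 0 47 -31 0 95" --pt "0 0 0 47 -31 0 95" --pt "0 0 0 47 -31 0 95" --pt "0 0 0 47 -31 0 95" --pt "0 0 0 47 -31 0 95" --pt "0 0 0 47 -31 0 95" --pt "0 0 0 47 -30 0 95"

```text
t: 1.65
eef_pos: [594.8, -283.4, 292.4]
tcp_rot: [3.141, -0.0, 0.116]
ft_force: [1.2, -0.2, -0.8]
opening: 0.996
grip_force: 0.0
```

Call:
jog_arm --pt "0 0 0 0 1.5 45 95" --pt "0 0 0 0 0 45 95" --pt "0 0 0 0 0 45 60" --pt "0 0 0 0 0 40 50" --pt "0 0 0 0 0 20 50" --pt "0 0 0 0 0 7 50" --pt "0 0 0 0 0 0 50"

```text
t: 2.52
eef_pos: [594.0, -286.5, 91.0]
tcp_rot: [3.141, -0.001, 0.116]
ft_force: [-0.3, 0.2, 0.4]
opening: 0.551
grip_force: 0.0
```

```bash
python3 - <<'E'
from h import *
im=env.read_camera("scene");save("g1.png",cv2.resize(im["color"][130:330,130:370],None,fx=2.5,fy=2.5))
E
```

```text
(no output)
```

View pics/g1.png

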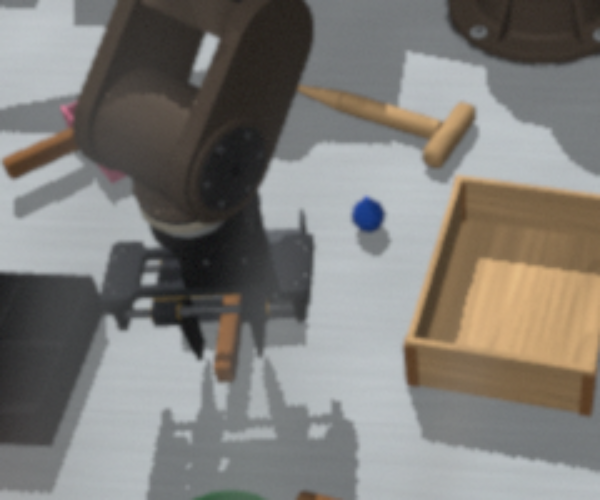

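The fingers straddle the handle, at about (225,330) in the crop, clear of everything. Close and lift a little.

Call:
jog_arm --pt "0 0 0 0 0 0 20" --pt "0 0 0 0 0 0 8" --pt "0 0 0 0 0 0 8" --pt "0 0 0 0 0 0 8" --pt "0 0 0 0 0 0 8" --pt "0 0 0 0 0 -3 8" --pt "0 0 0 0 0 -6 8" --pt "0 0 0 0 0 -8 8" --pt "0 0 0 0 0 -8 8" --pt "0 0 0 0 0 0 8"

```text
t: 3.82
eef_pos: [593.9, -286.5, 116.2]
tcp_rot: [3.141, -0.001, 0.116]
ft_force: [-0.3, -0.2, -3.6]
opening: 0.184
grip_force: 30.0
```

```bash
cat > look.py <<'E'
import sys
from h import *
# dark pan & handle: report tilt from points in scene camera
im=env.read_camera("scene");P=world(im);s=env.state();print(s["t"],s["eef_pos"].round(1),s["tcp_rot"].round(3),s["ft_force"].round(1),s["opening"])
for d in env.recognise("scene","bulb_a")[:3]:
    u,v=map(int,np.round(d["location"]));print("bulb",round(d["score"],2),u,v,np.round(P[v,u]))
for d in env.recognise("scene","scoop")[:3]:
    u,v=map(int,np.round(d["location"]));print("scoop",round(d["score"],2),u,v,np.round(P[v,u]))
x0,x1,y0,y1=map(int,sys.argv[2:6])
save(sys.argv[1],cv2.resize(im["color"][y0:y1,x0:x1],None,fx=2.5,fy=2.5))
E
python3 look.py g2.png 130 370 130 330
```

```text
3.875 [ 593.7 -286.3  115.7] [ 3.141e+00 -1.000e-03  1.160e-01] [ 0.   0.4 -4. ] 0.18495741759440554
bulb 0.67 276 215 [ 426. -177.   31.]
scoop 0.76 222 257 [ 604. -274.   72.]
scoop 0.66 152 190 [ 350. -537.   34.]
```

View pics/g2.png

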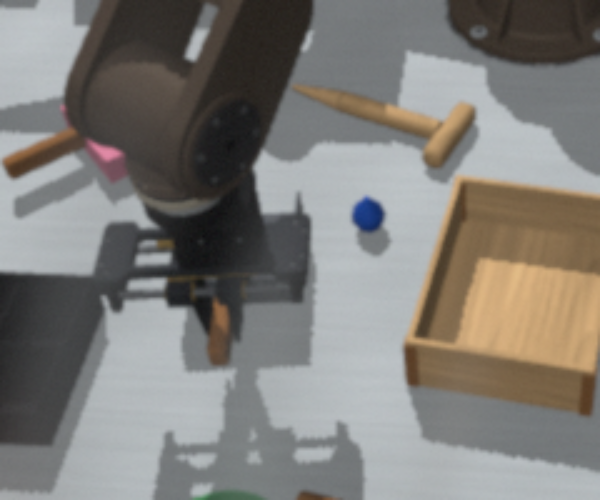

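Scoop is carried (force ≈ -3 to -4 N). I'll check for droop using the handle slope and the pan in depth.

```bash
cat > tilt.py <<'E'
from h import *
for c in("scene","top"):
    im=env.read_camera(c);P=world(im).reshape(-1,3);C=im["color"].reshape(-1,3).astype(int)
    s=env.state();e=s["eef_pos"]; yaw=s["tcp_rot"][2]
    q=(P-e)@np.array([[np.cos(yaw),np.sin(yaw),0],[-np.sin(yaw),np.cos(yaw),0],[0,0,1]]).T
    m=(abs(q[:,1])<12)&(q[:,0]>0)&(q[:,0]<60)&(q[:,2]>-90)&(q[:,2]<-20)&(C[:,0]-C[:,2]>30)
    h=q[m];print(c,"handle",len(h),h[:0] if len(h)<5 else (np.polyfit(h[:,0],h[:,2],1).round(3),h.min(0).round(),h.max(0).round()))
    m=(abs(q[:,1])<66)&(q[:,0]>-185)&(q[:,0]<-30)&(q[:,2]>-115)&(q[:,2]<-35)
    h=q[m]
    if len(h)>5:
        print(c,"pan",len(h))
        for a in range(-180,-30,15):
            k=h[abs(h[:,0]-a)<7.5]
            if len(k):print(a,len(k),k[:,2].min().round(),np.median(k[:,2]).round(),k[:,2].max().round())
E
python3 tilt.py
```

```text
scene handle 129 (array([ -0.128, -44.587]), array([  0.,  -8., -64.]), array([ 47.,   9., -42.]))
scene pan 396
-165 29 -91.0 -87.0 -58.0
-150 19 -89.0 -68.0 -55.0
-135 1 -59.0 -59.0 -59.0
-90 1 -113.0 -113.0 -113.0
-75 10 -114.0 -89.0 -87.0
-60 67 -115.0 -114.0 -111.0
-45 221 -115.0 -87.0 -52.0
top handle 0 []
```

Pan is level (open edge at -91 mm relative to the TCP, as expected). Lift gently.

Call:
jog_arm --pt "0 0 0 0 0 -4 8" --pt "0 0 0 0 0 -8 8" --pt "0 0 0 0 0 -12 8" --pt "0 0 0 0 0 -16 8" --pt "0 0 0 0 0 -18 8" --pt "0 0 0 0 0 -16 8" --pt "0 0 0 0 0 -12 8" --pt "0 0 0 0 0 -8 8" --pt "0 0 0 0 0 -4 8" --pt "0 0 0 0 0 0 8"

```text
t: 5.32
eef_pos: [593.6, -286.3, 213.2]
tcp_rot: [-3.142, 0.0, 0.116]
ft_force: [-0.4, 1.2, -3.3]
opening: 0.187
grip_force: 30.0
```

Call:
jog_arm --pt "0 0 0 3 -4.6 0 8" --pt "0 0 0 4.5 -6.9 0 8" --pt "0 0 0 7.5 -11.4 0 8" --pt "0 0 0 9 -13.7 0 8" --pt "0 0 0 10.5 -16 0 8" --pt "0 0 0 10.5 -16 0 8" --pt "0 0 0 10.5 -16 0 8" --pt "0 0 0 10.5 -16 0 8" --pt "0 0 0 10.5 -16 0 8" --pt "0 0 0 10.5 -16 0 8"

```text
t: 6.58
eef_pos: [665.3, -143.4, 213.2]
tcp_rot: [3.141, -0.0, 0.116]
ft_force: [1.2, -0.1, -3.1]
opening: 0.187
grip_force: 30.0
```

Call:
jog_arm --pt "0 0 0 10.5 -16 0 8" --pt "0 0 0 10.5 -16 0 8" --pt "0 0 0 10.5 -16 0 8" --pt "0 0 0 9 -13.7 0 8" --pt "0 0 0 7.5 -11.4 0 8" --pt "0 0 0 7.5 -11.4 0 8" --pt "0 0 0 4.5 -6.9 0 8" --pt "0 0 0 3 -4.6 0 8" --pt "0 0 0 0 0 0 8"

```text
t: 7.7
eef_pos: [716.3, -41.8, 213.2]
tcp_rot: [3.141, 0.0, 0.116]
ft_force: [0.1, 0.0, -3.4]
opening: 0.187
grip_force: 30.0
```

Call:
jog_arm --pt "0 0 0.7 0 0 0 8" --pt "0 0 1.5 0 0 0 8" --pt "0 0 2 0 0 0 8" --pt "0 0 2.1 0 0 0 8" --pt "0 0 2.1 0 0 0 8" --pt "0 0 2 0 0 0 8" --pt "0 0 2 0 0 0 8" --pt "0 0 1.5 0 0 0 8" --pt "0 0 0.8 0 0 0 8" --pt "0 0 0 0 0 0 8"

```text
t: 8.95
eef_pos: [716.3, -41.9, 213.2]
tcp_rot: [3.141, -0.0, -0.141]
ft_force: [-0.3, -0.6, -3.1]
opening: 0.188
grip_force: 30.0
```

```bash
python3 look.py g3.png 260 480 140 340; python3 - <<'E'
from h import *
im=env.read_camera("top");save("g4.png",cv2.resize(im["color"][80:260,220:440],None,fx=2.5,fy=2.5))
P=world(im)
for d in env.recognise("top","bulb_a")[:4]:
    u,v=map(int,np.round(d["location"]));print("bulb",round(d["score"],2),u,v,np.round(P[v,u]))
E
python3 tilt.py
```

```text
9.0 [716.3 -41.9 213.2] [ 3.141 -0.    -0.141] [ 0.3 -0.1 -4. ] 0.18689938463578504
bulb 0.54 276 214 [ 425. -177.   34.]
scoop 0.91 321 280 [722. -42. 167.]
scoop 0.61 175 181 [ 273. -503.    1.]
scene handle 177 (array([ -0.109, -44.958]), array([  0.,  -6., -63.]), array([ 46.,   8., -43.]))
scene pan 242
-165 28 -91.0 -88.0 -57.0
-150 53 -91.0 -87.0 -56.0
-135 22 -90.0 -81.0 -56.0
-120 4 -61.0 -59.0 -58.0
-105 1 -87.0 -87.0 -87.0
-90 11 -85.0 -77.0 -68.0
-75 16 -75.0 -61.0 -55.0
-60 4 -57.0 -57.0 -56.0
-45 94 -77.0 -68.0 -60.0
top handle 0 []
top pan 40
-135 3 -59.0 -58.0 -57.0
-120 6 -89.0 -61.0 -58.0
-105 6 -86.0 -59.0 -57.0
-90 6 -61.0 -59.0 -56.0
-75 7 -86.0 -58.0 -56.0
-60 7 -85.0 -59.0 -56.0
-45 5 -76.0 -61.0 -56.0
```

View pics/g3.png

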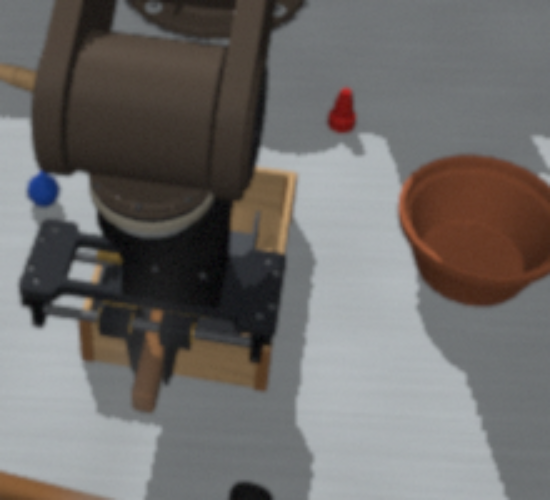

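View pics/g4.png

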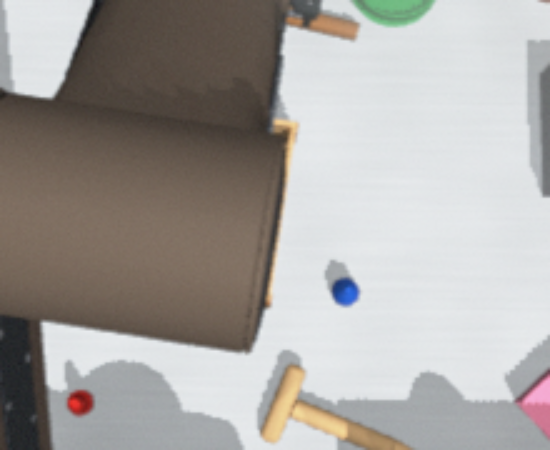

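The pan hangs level over the trough: trough at about (190,280) in the scene crop, clay pot at (470,225) well to the right, arm clear. The bulbs are hidden by the wrist, but the raised depth in the pan and the force suit both being in it. Lower, then tip about the open edge.

Call:
jog_arm --pt "0 0 0 0 0 3 8" --pt "0 0 0 0 0 6 8" --pt "0 0 0 0 0 8 8" --pt "0 0 0 0 0 8 8" --pt "0 0 0 0 0 7 8" --pt "0 0 0 0 0 5 8" --pt "0 0 0 0 0 3 8" --pt "0 0 0 0 0 0 8"

```text
t: 10.3
eef_pos: [716.3, -41.9, 173.1]
tcp_rot: [3.142, 0.0, -0.141]
ft_force: [0.2, 0.0, -3.8]
opening: 0.186
grip_force: 30.0
```

Call:
jog_arm --pt "0 2 0 -3.3 0 -5.7 8" --pt "0 2 0 -3.3 0 -5.7 8" --pt "0 2 0 -3.3 0 -5.7 8" --pt "0 2 0 -3.3 0 -5.7 8" --pt "0 2 0 -3.3 0 -5.7 8" --pt "0 2 0 -3.3 0 -5.7 8" --pt "0 2 0 -3.3 0 -5.7 8" --pt "0 2 0 -3.3 0 -5.7 8"

```text
t: 11.3
eef_pos: [684.8, -37.4, 215.7]
tcp_rot: [3.141, -0.281, -0.141]
ft_force: [0.2, -0.1, -2.7]
opening: 0.189
grip_force: 30.0
```

```bash
cat > edge.py <<'E'
from h import *
from scipy.spatial.transform import Rotation as R
s=env.state();print(s["t"],(s["eef_pos"]+R.from_euler("xyz",s["tcp_rot"]).apply([-165,0,91])).round(1),s["joints"].round(2),s["ft_force"].round(1),s["moment"].round(2))
E
python3 edge.py
```

```text
11.3 [552.8 -18.7  82.6] [-0.15  0.59  1.63  0.    0.64  1.56] [ 0.2 -0.1 -2.7] [0.07 0.05 0.02]
```

Call:
jog_arm --pt "0 2.5 0 -4.1 0 -7.1 8" --pt "0 2.5 0 -4.1 0 -7.1 8" --pt "0 2.5 0 -4.1 0 -7.1 8" --pt "0 2.5 0 -4.1 0 -7.1 8" --pt "0 2.5 0 -4.1 0 -7.1 8" --pt "0 2.5 0 -4.1 0 -7.1 8" --pt "0 2.5 0 -4.1 0 -7.1 8" --pt "0 2.5 0 -4.1 0 -7.1 8" --pt "0 2.5 0 -4.1 0 -7.1 8" --pt "0 2.5 0 -4.1 0 -7.1 8"

```text
t: 12.55
eef_pos: [618.6, -28.2, 263.6]
tcp_rot: [-3.141, -0.709, -0.141]
ft_force: [-0.4, 0.1, -3.5]
opening: 0.186
grip_force: 30.0
```

Call:
jog_arm --pt "0 2.5 0 -4.1 0 -7.1 8" --pt "0 2.5 0 -4.1 0 -7.1 8" --pt "0 2.5 0 -4.1 0 -7.1 8" --pt "0 2.5 0 -4.1 0 -7.1 8" --pt "0 2.5 0 -4.1 0 -7.1 8" --pt "0 2.5 0 -4.1 0 -7.1 8" --pt "0 2.5 0 -4.1 0 -7.1 8" --pt "0 0 0 0 0 0 8" --pt "0 0 0 0 0 0 8" --pt "0 0 0 0 0 0 8"

```text
t: 13.8
eef_pos: [600.2, -28.2, 295.3]
tcp_rot: [-3.09, -0.814, -0.143]
ft_force: [-0.6, -0.1, -3.2]
opening: 0.186
grip_force: 30.0
```

```bash
python3 edge.py; python3 look.py g5.png 260 480 140 340
```

```text
13.8 [554.1 -16.8 112.9] [-0.18  0.34  2.02  1.91  0.09 -0.37] [-0.6 -0.1 -3.2] [ 0.08  0.63 -0.03]
13.85 [600.2 -28.2 295.2] [-3.09  -0.814 -0.144] [ 0.2  0.5 -3.4] 0.1873140127158572
bulb 0.42 276 216 [ 428. -177.   29.]
scoop 0.79 176 177 [ 258. -504.    4.]
```

View pics/g5.png

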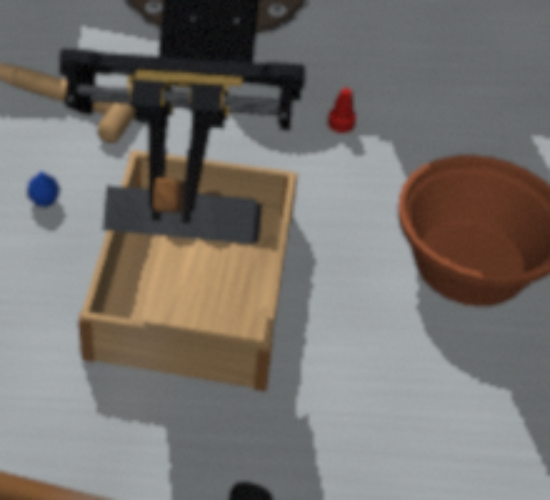

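The pan is tipped about 47° and brown shapes show just below it at full-frame (334,237) and (349,237). The wrist is passing its straight (singular) pose. I'll check whether those are the bulbs lying in the trough.

```bash
python3 - <<'E'
from h import *
im=env.read_camera("scene");P=world(im)
for u,v in((334,237),(334,239),(349,237),(349,238),(342,238),(320,240)):print(u,v,P[v,u].round(),im["color"][v,u])
im=env.read_camera("top");P=world(im)
for d in env.recognise("top","bulb_a")[:4]:
    u,v=map(int,np.round(d["location"]));print("bulb",round(d["score"],2),u,v,np.round(P[v,u]))
E
```

```text
334 237 [474. -23.   8.] [126 103  75]
334 239 [478. -23.   5.] [190 155 111]
349 237 [470.  15.   5.] [109  90  68]
349 238 [474.  15.   6.] [124 101  72]
342 238 [474.  -3.   5.] [182 146 104]
320 240 [485. -58.   7.] [178 146 105]
```

Those are only shadows on the trough floor. Continue tipping through the wrist flip in small rows.

Call:
jog_arm --pt "0 1 0 -1.6 0 -2.8 8" --pt "0 1 0 -1.6 0 -2.8 8" --pt "0 1 0 -1.6 0 -2.8 8" --pt "0 1 0 -1.6 0 -2.8 8" --pt "0 1 0 -1.6 0 -2.8 8" --pt "0 1 0 -1.6 0 -2.8 8"

```text
t: 14.85
eef_pos: [581.1, -26.3, 298.9]
tcp_rot: [-3.083, -0.918, -0.153]
ft_force: [-0.3, -1.1, -3.5]
opening: 0.188
grip_force: 30.0
```

```bash
python3 edge.py
```

```text
14.85 [554.2 -16.8 112.6] [-0.19  0.32  2.1   2.73  0.21 -1.18] [-0.3 -1.1 -3.5] [ 0.04  0.73 -0.03]
```

Call:
jog_arm --pt "0 1.5 0 -5 0 -2.4 8" --pt "0 1.5 0 -5 0 -2.4 8" --pt "0 1.5 0 -5 0 -2.4 8" --pt "0 1.5 0 -5 0 -2.4 8" --pt "0 1.5 0 -5 0 -2.4 8" --pt "0 1.5 0 -5 0 -2.4 8" --pt "0 1.5 0 -5 0 -2.4 8" --pt "0 1.5 0 -5 0 -2.4 8" --pt "0 0 0 0 0 0 8" --pt "0 0 0 0 0 0 8"

```text
t: 16.1
eef_pos: [544.4, -21.5, 275.4]
tcp_rot: [-3.059, -1.127, -0.181]
ft_force: [-0.0, -1.2, -2.4]
opening: 0.191
grip_force: 30.0
```

```bash
python3 edge.py; python3 look.py g6.png 260 480 140 340;python3 - <<'E'
from h import *
for c in("scene","top"):
    im=env.read_camera(c);P=world(im);C=im["color"].astype(int)
    m=(P[...,2]>12)&(P[...,2]<58)&(P[...,0]>415)&(P[...,0]<625)&(abs(P[...,1]+14+.145*(P[...,0]-518))<68)
    n,l,st,ce=cv2.connectedComponentsWithStats(m.astype(np.uint8))
    for i in range(1,n):
        if st[i,4]>8:print(c,st[i],np.nanmedian(P[l==i],0).round(),np.median(C[l==i],0))
E
```

```text
16.1 [556.6 -16.1  87.5] [-0.2   0.37  2.29  2.98  0.65 -1.45] [-0.  -1.2 -2.4] [ 0.04  0.92 -0.05]
16.15 [544.4 -21.6 275.5] [-3.059 -1.127 -0.181] [-0.3  0.4 -2.4] 0.18968957350505863
scoop 0.6 176 183 [ 283. -496.    3.]
scene [346 208  18   3  28] [418.  27.  55.] [103.  84.  60.]
scene [364 210   7  13  73] [423.  60.  38.] [105.  85.  61.]
scene [300 269  29  16 293] [621. -68.  35.] [112.  93.  71.]
```

View pics/g6.png

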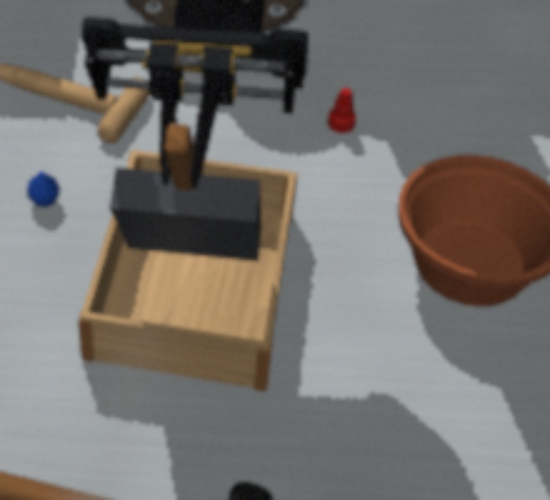

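The pan is steeply tipped (65°) and the force has dropped to -2.4 N, the scoop's own weight. The bulbs should be out, hidden behind the pan near (190,210). Raise and look.

Call:
jog_arm --pt "0 0 0 8 0 -4 8" --pt "0 0 0 14 0 -6.5 8" --pt "0 0 0 18 0 -9 8" --pt "0 0 0 18 0 -9 8" --pt "0 0 0 18 0 -9 8" --pt "0 0 0 14 0 -6.5 8" --pt "0 0 0 8 0 -4 8"

```text
t: 17.23
eef_pos: [542.0, -25.2, 385.7]
tcp_rot: [-3.059, -1.129, -0.181]
ft_force: [-0.7, 0.8, -3.2]
opening: 0.187
grip_force: 30.0
```

```bash
python3 edge.py; python3 look.py g7.png 260 480 140 340
```

```text
17.225 [554.5 -19.9 197.8] [-0.21  0.15  2.16  2.79  0.31 -1.25] [-0.7  0.8 -3.2] [0.13 0.95 0.03]
17.275 [542.2 -25.2 386.4] [-3.059 -1.13  -0.181] [ 0.2 -0.  -0.6] 0.1876594030650761
bulb 0.47 344 221 [447.   1.  40.]
bulb 0.47 329 218 [437. -38.  38.]
scoop 0.96 175 183 [ 281. -500.    1.]
scoop 0.82 335 186 [599. -21. 296.]
```

View pics/g7.png

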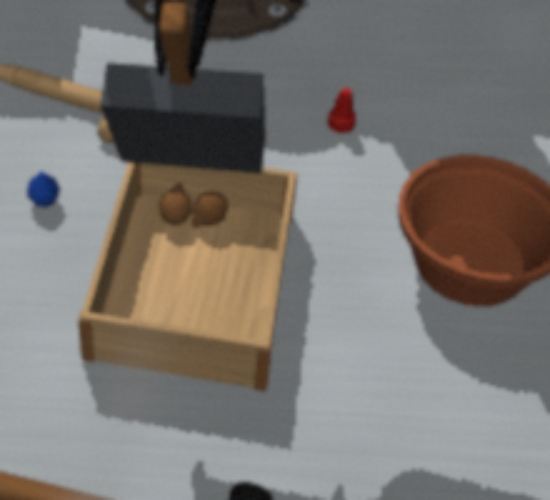

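Both brown bulbs lie in the trough, at (175,205) and (210,207) in the crop. Now level the scoop.

Call:
jog_arm --pt "0 -3 0 0 0 0 8" --pt "0 -5 0 0 0 0 8" --pt "0 -5 0 0 0 0 8" --pt "0 -5 0 0 0 0 8" --pt "0 -5 0 0 0 0 8" --pt "0 -5 0 0 0 0 8" --pt "0 -5 0 0 0 0 8" --pt "0 -5 0 0 0 0 8" --pt "0 -5 0 0 0 0 8" --pt "0 -5 0 0 0 0 8"

```text
t: 18.62
eef_pos: [544.9, -9.1, 383.4]
tcp_rot: [-3.036, -0.63, -0.101]
ft_force: [-0.1, 0.8, -3.6]
opening: 0.184
grip_force: 30.0
```

```bash
cat > goal.py <<'E'
import sys
from h import *
from scipy.spatial.transform import Rotation as R
x,y,z,yaw=map(float,sys.argv[1:5]);s=env.state()
C=R.from_euler("xyz",s["tcp_rot"]);G=R.from_euler("xyz",[np.pi,0,yaw])
print("joints",s["joints"].round(2),s["t"],"turn deg tool",np.degrees((C.inv()*G).as_rotvec()).round(1),"shift now",C.inv().apply(np.array([x,y,z])-s["eef_pos"]).round(1),"shift after turn",G.inv().apply(np.array([x,y,z])-s["eef_pos"]).round(1))
E
python3 goal.py 594 -286.3 215 0.116; python3 edge.py
```

```text
joints [-0.2   0.15  1.93  0.36  0.47  1.17] 18.625 turn deg tool [ -1.9 -36.5 -10.1] shift now [-37.3 288.5 151.7] shift after turn [ 16.7 281.  168.4]
18.625 [466.2   8.5 213.1] [-0.2   0.15  1.93  0.36  0.47  1.17] [-0.1  0.8 -3.6] [-0.04  0.46  0.06]
```

Call:
jog_arm --pt "-0.24 -4.56 -1.26 0 0 0 8" --pt "-0.24 -4.56 -1.26 0 0 0 8" --pt "-0.24 -4.56 -1.26 0 0 0 8" --pt "-0.24 -4.56 -1.26 0 0 0 8" --pt "-0.24 -4.56 -1.26 0 0 0 8" --pt "-0.24 -4.56 -1.26 0 0 0 8" --pt "-0.24 -4.56 -1.26 0 0 0 8" --pt "-0.24 -4.56 -1.26 0 0 0 8" --pt "0 0 0 0 0 0 8"

```text
t: 19.75
eef_pos: [545.7, -8.9, 383.5]
tcp_rot: [-3.141, -0.006, 0.116]
ft_force: [0.0, 0.4, -3.3]
opening: 0.188
grip_force: 30.0
```

```bash
python3 goal.py 594 -286.3 215 0.116;python3 tilt.py
```

```text
joints [-0.14  0.29  1.63  0.    1.22  1.32] 19.75 turn deg tool [-0.  -0.3  0. ] shift now [ 14.8 281.1 168.5] shift after turn [ 15.9 281.1 168.5]
scene handle 221 (array([ -0.283, -41.163]), array([  0.,  -9., -68.]), array([ 47.,   9., -22.]))
scene pan 904
-150 55 -91.0 -89.0 -87.0
-135 87 -91.0 -89.0 -86.0
-120 6 -88.0 -88.0 -76.0
-105 87 -90.0 -88.0 -58.0
-90 39 -90.0 -87.0 -56.0
-75 8 -91.0 -69.0 -59.0
-60 26 -85.0 -59.0 -57.0
-45 582 -93.0 -71.0 -47.0
top handle 0 []
top pan 852
-165 61 -94.0 -90.0 -59.0
-150 136 -94.0 -90.0 -58.0
-135 131 -94.0 -90.0 -58.0
-120 118 -92.0 -90.0 -60.0
-105 115 -93.0 -89.0 -58.0
-90 109 -94.0 -90.0 -58.0
-75 75 -93.0 -89.0 -58.0
-60 59 -93.0 -89.0 -58.0
-45 48 -92.0 -74.0 -55.0
```

Pan is empty and level in hand. Carry it back.

Call:
jog_arm --pt "0 -0.3 0 0 10 0 8" --pt "0 0 0 1.7 25 0 8" --pt "0 0 0 1.8 35 0 8" --pt "0 0 0 1.8 38 0 8" --pt "0 0 0 1.8 38 0 8" --pt "0 0 0 1.8 38 0 8" --pt "0 0 0 1.8 38 20 8" --pt "0 0 0 1.8 32 30 8" --pt "0 0 0 1.7 19 40 8" --pt "0 0 0 1.7 8 40 8"

```text
t: 21.1
eef_pos: [593.5, -288.3, 253.7]
tcp_rot: [3.14, -0.003, 0.114]
ft_force: [0.3, 0.4, -3.4]
opening: 0.191
grip_force: 30.0
```

Call:
jog_arm --pt "0 0 0 0 0 38 8" --pt "0 0 0 0 0 35 8" --pt "0 0 0 0 0 30 8" --pt "0 0 0 0 0 22 8" --pt "0 0 0 0 0 14 8" --pt "0 0 0 0 0 8 8" --pt "0 0 0 0 0 4 8" --pt "0 0 0 0 0 0 8"

```text
t: 22.1
eef_pos: [594.5, -286.7, 104.3]
tcp_rot: [3.14, -0.003, 0.116]
ft_force: [-0.2, -0.1, -2.4]
opening: 0.19
grip_force: 30.0
```

```bash
python3 goal.py 594 -286.3 91 0.116
```

```text
joints [-0.55  0.75  1.62  0.    0.76  0.9 ] 22.1 turn deg tool [ 0.1 -0.2 -0. ] shift now [-0.5 -0.5 13.3] shift after turn [-0.5 -0.5 13.3]
```

Call:
jog_arm --pt "0 0 0 0 0 6 8" --pt "0 0 0 0 0 4 8" --pt "0 0 0 0 0 1.5 8" --pt "0 0 0 0 0 1 8" --pt "0 0 0 0 0 0 8"

```text
t: 22.72
eef_pos: [594.4, -286.6, 91.4]
tcp_rot: [3.141, -0.002, 0.116]
ft_force: [0.2, 0.0, -3.1]
opening: 0.186
grip_force: 30.0
```

Call:
jog_arm --pt "0 0 0 0 0 0.8 8" --pt "0 0 0 0 0 0 8" --pt "0 0 0 0 0 0 25" --pt "0 0 0 0 0 0 50" --pt "0 0 0 0 0 0 60" --pt "0 0 0 0 0 0 60" --pt "0 0 0 0 0 -10 60" --pt "0 0 0 0 0 -30 60" --pt "0 0 0 0 0 -45 60" --pt "0 0 0 0 0 -45 60"

```text
t: 23.98
eef_pos: [594.0, -286.5, 222.6]
tcp_rot: [3.14, -0.003, 0.116]
ft_force: [-0.7, -0.1, 0.6]
opening: 0.632
grip_force: 0.0
```

Call:
jog_arm --pt "0 0 0 0 0 -40 60" --pt "0 0 0 0 40 -30 60" --pt "0 0 0 -20 40 0 60" --pt "0 0 0 -20 40 0 60" --pt "0 0 0 -20 40 0 60" --pt "0 0 0 -20 40 0 60" --pt "0 0 0 0 0 0 60" --pt "0 0 0 0 0 0 60"

```text
t: 24.98
eef_pos: [537.6, -493.8, 291.0]
tcp_rot: [3.141, -0.002, 0.116]
ft_force: [-0.5, 0.8, -0.8]
opening: 0.632
grip_force: 0.0
```

```bash
python3 look.py g8.png 140 400 140 340; python3 - <<'E'
from h import *
im=env.read_camera("top");P=world(im).reshape(-1,3)
m=(P[:,0]>400)&(P[:,0]<700)&(P[:,1]>-370)&(P[:,1]<-215)&(P[:,2]>20)&(P[:,2]<60)
r=cv2.minAreaRect(P[m][:,:2].astype(np.float32));print(r,np.percentile(P[m][:,2],[5,50,95]))
E
```

```text
25.025 [ 538.  -493.4  291. ] [ 3.141e+00 -3.000e-03  1.170e-01] [ 0.8 -0.5  0.1] 0.6284413379301098
bulb 0.72 342 221 [444.  -4.  37.]
bulb 0.72 277 214 [ 423. -175.   32.]
bulb 0.51 329 219 [443. -38.  42.]
scoop 0.73 224 245 [ 512. -301.    4.]
scoop 0.66 175 181 [ 274. -502.    2.]Traceback (most recent call last):
  File "<stdin>", line 4, in <module>
    return _quantile_unchecked(
        a, q, axis, out, overwrite_input, method, keepdims, weights)
    return _ureduce(a,
                    func=_quantile_ureduce_func,
    ...<5 lines>...
                    overwrite_input=overwrite_input,
                    method=method)
    r = func(a, **kwargs)
    result = _quantile(arr,
                       quantiles=q,
    ...<2 lines>...
                       out=out,
                       weights=wgt)
    slices_having_nans = np.isnan(arr[-1, ...])
                                  ~~~^^^^^^^^^
IndexError: index -1 is out of bounds for axis 0 with size 0
```

View pics/g8.png

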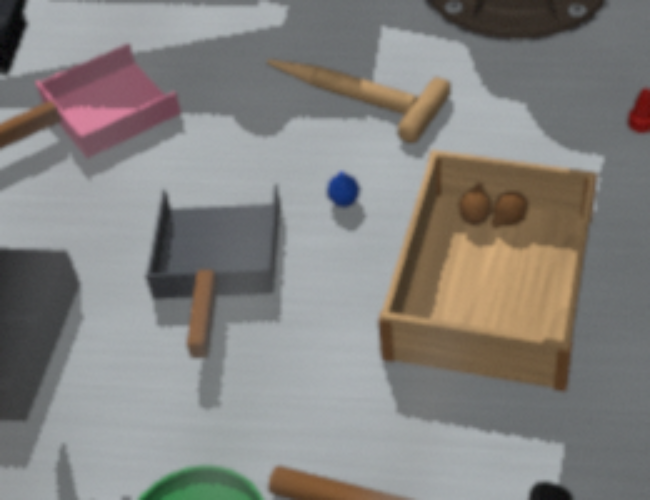

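The empty scoop stands flat at its old place (215,250), both bulbs lie in the trough at (475,203) and (510,208), and the arm is clear. Handing in.

```bash
python3 -c "
from cell import env
print(env.job_done())"
```

```text
the job is handed in; nothing more can be done
None
```

The job is handed in (no verdict returned): both bulbs lie in the wooden trough, the empty scoop is back flat where it stood, and the arm is clear of everything.

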